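# Pump down the vacuum plate under the red LED panel

## Task

Two identical hand-pumped vacuum holding plates stand on the bench. Pump the lever of the plate that carries the red LED panel through at least three full strokes, each all the way down to its stop and then all the way back up, so that the panel is held for repair. Leave the lever of the plate with the green circuit board alone.

Things in the scene. Friction and masses are not known exactly. Their poses are not given: they have to be found in the camera images.
- red_grip (a point): Centre of the top face of the black rubber paddle (90 long, 32 wide, 20 thick) on the pump lever of the plate holding the red LED panel; moves with it. x runs along the lever to its pivot, z out of the top face. Pivot axis: 190 along x, 10 below. At rest the paddle rises 25 deg away from the pivot, point 213 to 243 above the bench; at the stop it dips 8 deg, point 106 lower. Pump parts begin 75 off.
- red_lever (a joint): Angle of that lever (blue pump cylinder at its plate's end nearest the robot), rad: 0 fully up (rest), grows as the paddle is pushed down, 0.576 at the bottom stop. A spring holds it up and returns it in about half a second when let go; pushing down takes some 4 N at the top, 12 N at the bottom.
- green_grip (a point): The same point on the identical lever of the other plate, which carries a green circuit board in a black frame. Both plates (200 x 180 x 50, with a 150 x 150 x 16 panel or board on top, on plywood risers 4 to 34 high) lie beyond their lever's pivot, away from the paddle; either may stand left or right, the levers pointing roughly at the robot.
- green_lever (a joint): Angle in rad, same meaning, of the lever of the plate with the green circuit board. Not to be pumped.

How it is judged (in metres and radians):
On the way, in this order (a step that is already met when the one before it is completed fails the run):
1. first stroke: lever of the red panel's plate fully down (over 0.52 rad) (value of joint red_lever above 0.52 rad), for 0.05 s.
2. first stroke: that lever fully back up (under 0.08 rad) (value of joint red_lever below 0.08 rad), for 0.05 s.
3. second stroke: lever of the red panel's plate fully down (over 0.52 rad) (value of joint red_lever above 0.52 rad), for 0.05 s.
4. second stroke: that lever fully back up (under 0.08 rad) (value of joint red_lever below 0.08 rad), for 0.05 s.
5. third stroke: lever of the red panel's plate fully down (over 0.52 rad) (value of joint red_lever above 0.52 rad), for 0.05 s.
6. third stroke: that lever fully back up (under 0.08 rad) (value of joint red_lever below 0.08 rad), for 0.05 s.
At the end, for the whole second after the job is handed in: After at least three full strokes (over 0.52 rad down, under 0.08 rad back up), the lever of the red panel's plate is up again (under 0.08 rad) and the other lever is up too (under 0.08 rad) (value of joint each of red_lever, green_lever below 0.08 rad); the robot touches nothing.
It fails at once if the lever of the green board's plate pushed down (over 0.15 rad) (value of joint green_lever above 0.15 rad).
It also fails if it takes over 42 s, if anything falls off the work surface, if the arm or the gripper's body presses on something with over 40 N, if the wrist force passes 120 N, or if a joint passes its speed limit or range.

## Robot

A 6-joint arm with a two-finger parallel gripper is mounted at the origin on the work surface. World frame = base frame: x ahead of the robot, y to its left, z up, the work surface at z = 0. Lengths are in mm, angles in degrees, forces in N, time in s.
With the tool pointing down it reaches from about 250 to 800 mm from the base axis. Payload 3.9 kg.
Tool frame: the origin (TCP) lies where the fingers leave the gripper's body, on its centre line; the fingertips stand 73 mm ahead of it and the grasp point (between the pads) lies 54 mm ahead of it; z points along the fingers, y is the line along which they close (so a half turn about z gives the same grasp; the last joint's range is limited). The gripper opens to 85 mm and grips with 20 to 120 N. Pads are 22 mm wide; open, the fingers measure 114 mm over their backs; the gripper's body (76 mm by 85 mm) begins 54 mm behind the grasp point. The pads swing forward as they close: fully open they stand 13 mm farther back than shut.
Start: joints at [-64.687, 14.897, -7.913, 67.191, 0, 90], TCP at [224.467, -474.584, 303.904] pointing down, gripper open.
Joint ranges: [-159.42, 159.42], [-47.68, 98.78], [-73.54, 78.23], [-108.79, 121.32], [-90, 84.71], [-180, 180]. Speed limits (degrees/s): [147.25, 147.25, 180, 180, 180, 180].

## Interface

Orientations are given as [roll, pitch, yaw] about the fixed x, y, z axes, in that order (R = Rz(yaw) Ry(pitch) Rx(roll)).
In Python, from station import env, vision gives the robot as it stands.
- The arm moves only by the shell command python3 -m jog 'ROWS' [OPENING]. ROWS is JSON, a list of rows, each a list of 6 numbers: the shift along the tool's x, y, z in mm, then the turn, a rotation vector about the tool's x, y, z in degrees. A call has 1 to 20 rows; each row shifts and turns the commanded pose from where the row before left it, along the tool's axes as they then stand; what a row does not reach is not made up. A row lasts 1/8 s, in which the tool goes at most 62.5 mm and 10.7 degrees, less where a joint would pass 70% of its speed; a pose out of reach is approached as far as the arm can. A call is refused whole if a number of a shift passes 62.5 or a number of a turn 10.7, either way. A call with a gripper value outside its range is refused whole. OPENING is the finger opening in mm, from 0 to 85.4, set as the call begins (- or left out, the last holds). The fingers move at their own pace and stop on an object; the grip force is fixed at half the most. Time passes only in rows, so rows that do not move let the fingers close. It gives the time, the measured TCP pose, the force, the opening and the grip force at its end, in the units of the state.
- env.sense(): the state, without advancing time (a new reading comes with each control period).
- vision.camera(name): name is "scene" or "top" or "wrist"; returns a dict with "frame" (480x640x3 uint8, red, green, blue), "z_map" (480x640 float32, mm along the optical axis (not along the pixel's ray), 0 where there is no reading), "fx", "fy", "cx", "cy" (pixels), "pose" (4x4, takes a point from camera to world coordinates). Camera axes: x right, y up, looking along -z (the intrinsics and any distortion apply to the point x, -y, -z); pixel columns grow to the right and rows downward; lengths in mm; the calibration is good to about 2 mm. The wrist camera is an equidistant fisheye: a pixel r from the principal point sees the ray r / f radians off the axis. A picture is of the moment at which its call begins.
- env.sign_off(): hands the job in; it is judged then, once.
The state is a dict: "clock": time; "joint_positions": joint angles; "qvel": joint speeds; "joint_torque": joint torques, N m; "eef_pos": TCP position; "orientation": TCP orientation; "wrist_force": force on the tool from outside, world axes, zero at the start; "wrist_torque": the same for the moment, N m; "finger_gap": opening from 0.0 (shut) to 1.0 (fully open); "grip_force": force on a finger pad.
Only numpy, scipy, OpenCV 4.12 (cv2) and the standard library are available. Lean on these libraries where they do the work, as an engineer would, in place of code of your own. Each camera call takes 0.05 s, during which the arm holds its last target. There are 200 camera calls.

## Working session

There is one attempt and no reset: what is moved stays moved. The work goes in short steps, Python scripts to look and compute and a shell command to move; the robot and the scene stay as the last step left them, time stands still between calls to the robot, and variables do not carry over. Pictures are saved under pics/ and viewed, at most 10 in all, crops included, and the job is handed in when it is done.

```bash
mkdir -p pics
python3 - <<'E'
from station import env, vision
import cv2,numpy as np
for n in ["scene","top"]:
    c=vision.camera(n); cv2.imwrite(f"pics/{n}1.png",c["frame"][:,:,::-1]); np.savez(f"pics/{n}1.npz",**c)
s=env.sense(); print(s["clock"],s["eef_pos"],s["orientation"])
E
```

```text
0.1 [ 224.24561453 -474.16629591  303.13750006] [-1.79898011e+02  2.18844239e-03  2.53143695e+01]
```

View pics/top1.png

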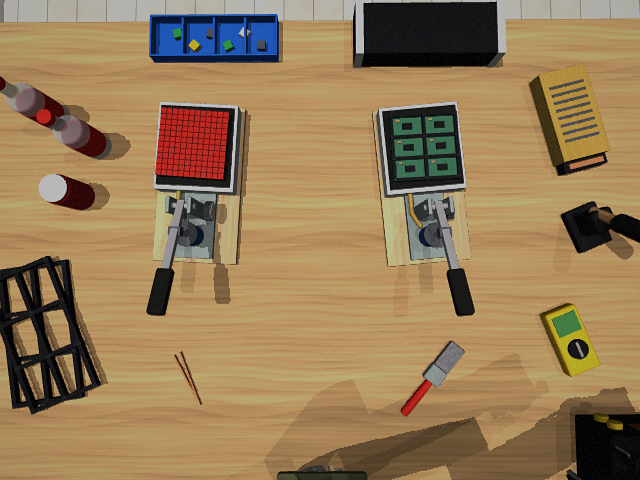

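View pics/scene1.png

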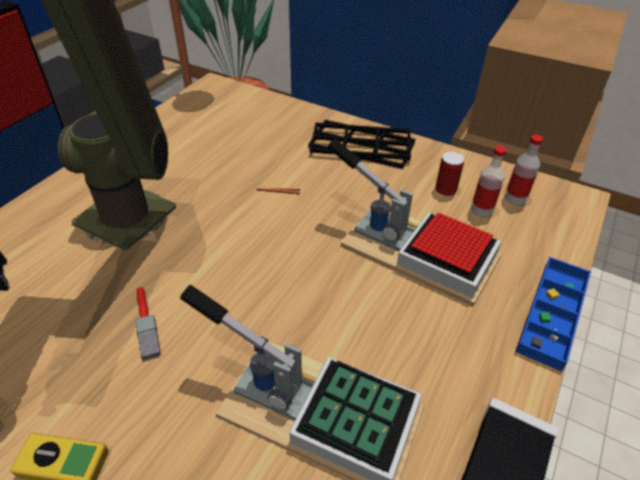

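The red panel's plate is on the left, with its paddle in the top view at columns 147–173 and rows 268–315. The green plate's paddle is at (460, 292). Next I measure the red paddle.

Run:
```python
import numpy as np
c=np.load("pics/top1.npz")
f=c["frame"].astype(int); z=c["z_map"]; P=c["pose"]
def w(u,v,d): return (P@np.array([(u-c["cx"])/c["fx"]*d,-(v-c["cy"])/c["fy"]*d,-d,1]))[:3]
for name,(u0,u1,v0,v1) in dict(red=(140,180,262,320),green=(440,480,262,320)).items():
    pts=np.array([w(u,v,z[v,u]) for v in range(v0,v1) for u in range(u0,u1) if f[v,u].max()<60 and z[v,u]>0])
    pts=pts[pts[:,2]>150]
    m=np.median(pts,0); q=pts-pts.mean(0); U,S,V=np.linalg.svd(q,full_matrices=False)
    a=V[0]*np.sign(V[0][0]); t=q@a; print(name,len(pts),pts.mean(0).round(1),"axis",a.round(3),"n",V[2].round(3),"len",np.ptp(t).round(), "mid",(pts.mean(0)+a*(t.max()+t.min())/2).round(1),"width",np.ptp(q@V[1]).round(),"yaw",np.degrees(np.arctan2(a[1],a[0])).round(1),"pitch",np.degrees(np.arcsin(a[2])).round(1))
for u,v in [(198,145),(184,210),(120,300)]: print(w(u,v,z[v,u]).round())
```

```text
red 880 [525.2 293.6 224. ] axis [ 0.905 -0.06  -0.422] n [ 0.406 -0.178  0.896] len 108.0 mid [535.1 292.9 219.3] width 33.0 yaw -3.8 pitch -25.0
green 863 [ 521.6 -256.9  221.2] axis [ 0.903  0.09  -0.419] n [0.397 0.193 0.897] len 108.0 mid [ 531.6 -255.9  216.5] width 32.0 yaw 5.7 pitch -24.8
[838. 267.  81.]
[686. 279. 136.]
[493. 469.  -1.]
```

```bash
python3 -m jog '[[0,0,-30,0,0,0],[0,0,-30,0,0,0],[42.2,-40.7,0,0,0,0],[42.2,-40.7,0,0,0,0],[42.2,-40.7,0,0,0,0],[42.2,-40.7,0,0,0,0],[42.2,-40.7,0,0,0,0],[42.2,-40.7,0,0,0,0],[42.2,-40.7,0,0,0,0],[42.2,-40.7,0,0,0,0],[42.2,-40.7,0,0,0,0],[42.2,-40.7,0,0,0,0],[42.2,-40.7,0,0,0,0],[42.2,-40.7,0,0,0,0],[42.2,-40.7,0,0,0,0],[42.2,-40.7,0,0,0,0],[0,0,0,0,0,10],[0,0,0,0,0,10],[0,0,0,0,0,10],[0,0,0,0,0,0]]' 0
python3 - <<'E'
from station import env, vision
import cv2,numpy as np
c=vision.camera("wrist"); cv2.imwrite("pics/w1.png",c["frame"][:,:,::-1])
s=env.sense(); print(s["clock"],s["eef_pos"],s["orientation"],s["wrist_force"])
E
```

```text
clock: 2.6
eef_pos: [565.6, 131.6, 362.6]
orientation: [-172.5, 2.0, 10.0]
wrist_force: [0.5, 1.1, 0.4]
finger_gap: 0.003
grip_force: 0.0
2.65 [565.28778324 133.37949055 362.85755554] [-172.49150017    1.98654957   10.13517208] [ 0.26901055  0.6528185  -0.95043904]
```

View pics/w1.png

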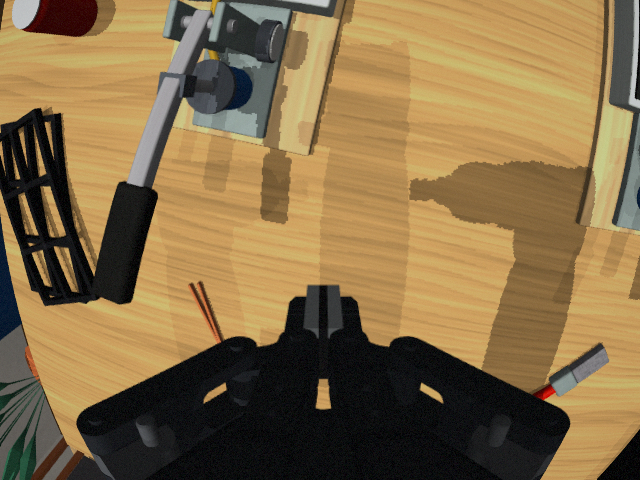

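The wrist picture shows the red paddle at about (125, 243), up and left of the fingers at (323, 300). The arm isn't in the commanded pose, so I'll let it settle and check.

```bash
python3 -m jog '[[0,0,0,0,0,0],[0,0,0,0,0,0],[0,0,0,0,0,0]]'
cat > go.py <<'E'
import sys,numpy as np
from station import env
from scipy.spatial.transform import Rotation as R
# usage: tip x y z yaw -> total tool shift for tip, and rotation vector to pointing-down pose
x,y,z,yaw=map(float,sys.argv[1:5])
s=env.sense(); r=R.from_euler('xyz',s["orientation"],degrees=True)
t=R.from_euler('xyz',[180,0,yaw],degrees=True)
print(s["clock"],s["eef_pos"].round(1),s["orientation"].round(1),s["joint_positions"].round(1),s["wrist_force"].round(1))
print("tip",(s["eef_pos"]+r.apply([0,0,73])).round(1))
print("rot first (tool)",(r.inv()*t).as_rotvec(degrees=True).round(1),"then TCP shift in target axes",t.inv().apply(np.array([x,y,z+73])-s["eef_pos"]).round(1))
E
python3 go.py 515 294 290 -4
```

```text
clock: 3.02
eef_pos: [564.7, 136.2, 363.5]
orientation: [-172.5, 1.9, 10.4]
wrist_force: [-0.3, -0.1, 0.4]
finger_gap: -0.002
grip_force: 0.0
3.025 [564.7 136.2 363.5] [-172.5    1.9   10.4] [ 10.4  20.9   9.3  80.3   7.5 179.9] [-0.3 -0.1  0.4]
tip [560.6 145.1 291.2]
rot first (tool) [-7.2  2.8 14.3] then TCP shift in target axes [ -60.6 -154.     0.5]
```

Joint 6 hit its 180° limit, because yaw = j1 + 180 − j6. I'll level the tool and turn it the other way, to yaw 176.

```bash
python3 -m jog '[[0,0,0,0,0,-10],[0,0,0,0,0,-10],[0,0,0,0,0,-10],[0,0,0,0,0,-10],[0,0,0,0,0,-10],[0,0,0,0,0,-10],[0,0,0,0,0,-10],[0,0,0,0,0,-10],[0,0,0,0,0,-10],[0,0,0,0,0,-10],[0,0,0,0,0,-10],[0,0,0,0,0,-10],[0,0,0,0,0,-10],[0,0,0,0,0,-10],[0,0,0,0,0,-10],[0,0,0,0,0,-10],[0,0,0,0,0,0],[0,0,0,0,0,0]]'
python3 go.py 515 294 290 176
```

```text
clock: 5.28
eef_pos: [564.9, 135.5, 363.6]
orientation: [173.6, -4.4, 170.3]
wrist_force: [0.7, 0.3, 0.6]
finger_gap: 0.002
grip_force: 0.0
5.275 [564.9 135.5 363.6] [173.6  -4.4 170.3] [10.3 20.9  9.3 80.3  7.5 20.1] [0.7 0.3 0.6]
tip [560.8 144.4 291.2]
rot first (tool) [ 6.6 -4.  -5.9] then TCP shift in target axes [ 60.9 154.6   0.6]
```

```bash
python3 -m jog '[[0,0,0,6.6,-4,-5.9],[0,0,0,0,0,0],[15,39,0,0,0,0],[15,39,0,0,0,0],[15,39,0,0,0,0],[15,38,0,0,0,0],[0,0,0,0,0,0],[0,0,0,0,0,0],[0,0,0,0,0,0]]'
python3 go.py 515 294 235 176
python3 - <<'E'
from station import env, vision
import cv2,numpy as np
for n in ["wrist","top"]:
    c=vision.camera(n); cv2.imwrite(f"pics/{n}2.png",c["frame"][:,:,::-1])
a=cv2.imread("pics/wrist2.png"); b=cv2.imread("pics/top2.png")[180:360,80:320]
cv2.imwrite("pics/both2.png",np.hstack([cv2.resize(a,(400,300)),cv2.resize(b,(400,300))]))
E
```

```text
clock: 6.4
eef_pos: [516.1, 292.8, 363.6]
orientation: [180.0, -0.1, 176.0]
wrist_force: [-0.6, -0.8, -0.1]
finger_gap: -0.005
grip_force: 0.0
6.4 [516.1 292.8 363.6] [ 1.80e+02 -1.00e-01  1.76e+02] [29.5 21.   9.8 78.8  0.  33.6] [-0.6 -0.8 -0.1]
tip [516.  292.8 290.6]
rot first (tool) [ 0.  -0.1 -0. ] then TCP shift in target axes [ 1.2  1.2 55.6]
```

View pics/both2.png

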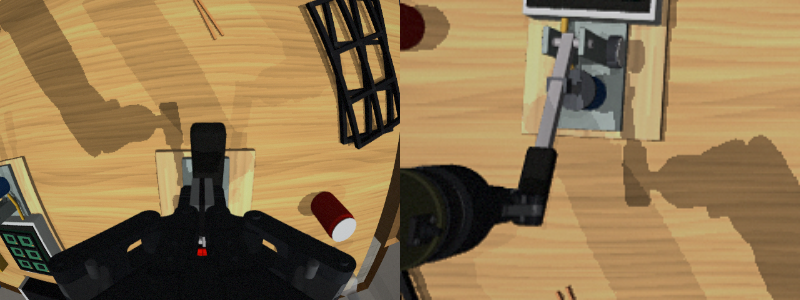

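The fingers are centred over the paddle. The wrist view has it at about (208, 150), in line with the fingertips. Descending to contact.

```bash
python3 -m jog '[[0,0,28,0,0,0],[0,0,26,0,0,0],[0,0,0,0,0,0]]'
python3 -m jog '[[6,0,12,0,0,0],[5,0,14,0,0,0],[4,0,14,0,0,0],[3,0,14,0,0,0],[2,0,14,0,0,0],[1,0,14,0,0,0],[0,0,12,0,0,0],[0,0,0,0,0,0],[0,0,0,0,0,0]]'
```

```text
clock: 6.88
eef_pos: [515.6, 292.8, 308.2]
orientation: [-179.9, -0.1, 176.0]
wrist_force: [-0.1, 0.2, 0.4]
finger_gap: -0.001
grip_force: 0.0
clock: 8.0
eef_pos: [493.3, 295.2, 217.7]
orientation: [179.9, -0.2, 176.1]
wrist_force: [-7.2, -0.6, 8.0]
finger_gap: 0.001
grip_force: 4.1
```

```bash
python3 -m jog '[[0,0,12,0,0,0],[0,0,8,0,0,0],[0,0,0,0,0,0],[0,0,0,0,0,0]]'
python3 - <<'E'
from station import env, vision
import cv2,numpy as np
c=vision.camera("scene"); np.savez("pics/s3.npz",**c); cv2.imwrite("pics/s3.png",cv2.resize(c["frame"][110:260,290:490,::-1],(800,600),interpolation=cv2.INTER_CUBIC))
E
```

```text
clock: 8.5
eef_pos: [494.2, 295.4, 198.2]
orientation: [179.9, -0.1, 176.1]
wrist_force: [-4.4, -1.0, 8.7]
finger_gap: 0.0
grip_force: 4.8
```

View pics/s3.png

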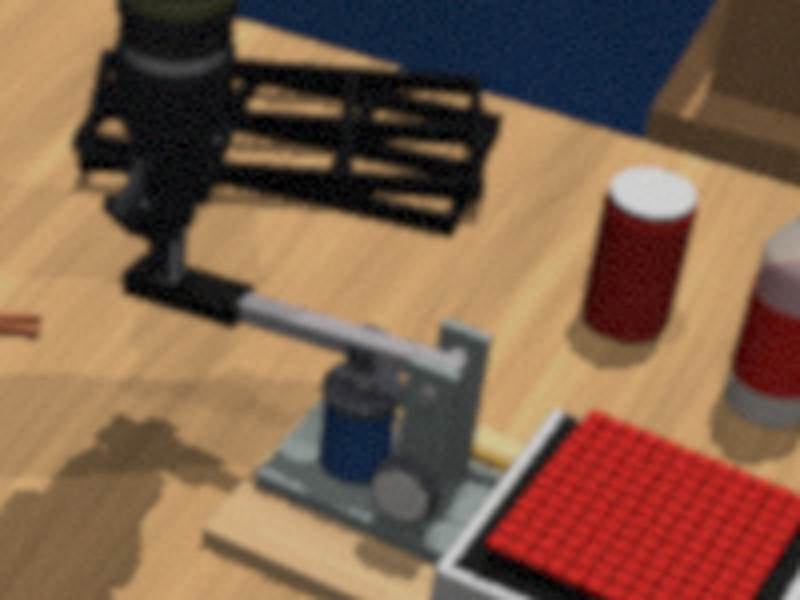

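The fingertips sit on the paddle at (170, 285) and the lever is nearly down. The force shows it isn't at the stop yet, so I'll continue in small steps.

```bash
python3 -m jog '[[0,0,4,0,0,0],[0,0,0,0,0,0],[0,0,0,0,0,0]]'; python3 -m jog '[[0,0,4,0,0,0],[0,0,0,0,0,0],[0,0,0,0,0,0]]'
```

```text
clock: 8.93
eef_pos: [494.4, 295.4, 194.4]
orientation: [179.9, -0.0, 176.1]
wrist_force: [-5.2, -1.8, 10.3]
finger_gap: -0.002
grip_force: 4.9
clock: 9.3
eef_pos: [494.7, 295.5, 190.5]
orientation: [179.9, -0.0, 176.1]
wrist_force: [-3.6, -1.7, 9.1]
finger_gap: -0.001
grip_force: 5.0
```

```bash
python3 -m jog '[[0,0,3,0,0,0],[0,0,0,0,0,0],[0,0,0,0,0,0]]'; python3 -m jog '[[0,0,3,0,0,0],[0,0,0,0,0,0],[0,0,0,0,0,0]]'
```

```text
clock: 9.68
eef_pos: [494.7, 295.4, 189.5]
orientation: [179.8, 0.1, 176.1]
wrist_force: [-7.9, -3.3, 21.2]
finger_gap: 0.001
grip_force: 10.7
clock: 10.05
eef_pos: [494.7, 295.5, 188.7]
orientation: [179.8, 0.1, 176.1]
wrist_force: [-11.4, -4.6, 33.3]
finger_gap: 0.002
grip_force: 17.3
```

The force rose sharply, so it's at the stop. Now I raise fully, let the lever return, and repeat the same path.

```bash
python3 -m jog '[[0,0,-22,0,0,0],[0,0,-28,0,0,0],[-8,0,-30,0,0,0],[-13,0,-30,0,0,0],[0,0,-26,0,0,0],[0,0,0,0,0,0],[0,0,0,0,0,0],[0,0,0,0,0,0],[0,0,0,0,0,0]]'
python3 - <<'E'
from station import env, vision
import cv2,numpy as np
c=vision.camera("scene"); cv2.imwrite("pics/s4.png",cv2.resize(c["frame"][110:260,290:490,::-1],(600,450),interpolation=cv2.INTER_CUBIC))
E
python3 go.py 516 293 235 176
```

```text
clock: 11.18
eef_pos: [515.2, 293.6, 316.5]
orientation: [-179.9, -0.1, 176.1]
wrist_force: [0.1, 0.8, -0.6]
finger_gap: 0.001
grip_force: 0.0
11.225 [515.3 293.7 316.7] [-1.800e+02 -1.000e-01  1.761e+02] [29.7 21.5  3.7 72.3  0.  33.6] [ 0.9 -0.   0.9]
tip [515.2 293.6 243.7]
rot first (tool) [-0.  -0.1  0.1] then TCP shift in target axes [-0.7 -0.6  8.7]
```

View pics/s4.png

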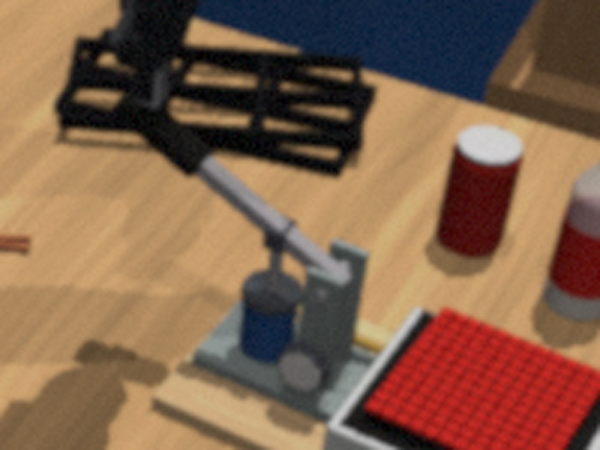

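The lever is back up, with its paddle at about (175, 135) and no contact force. Strokes two and three follow.

```bash
python3 -m jog '[[0,0,10,0,0,0],[4,0,18,0,0,0],[6,0,18,0,0,0],[5,0,18,0,0,0],[4,0,18,0,0,0],[2,0,18,0,0,0],[0,0,16,0,0,0],[0,0,12,0,0,0],[0,0,4,0,0,0],[0,0,0,0,0,0],[0,0,0,0,0,0],[0,0,0,0,0,0]]'
```

```text
clock: 12.72
eef_pos: [496.0, 295.5, 189.6]
orientation: [179.9, 0.3, 176.1]
wrist_force: [-3.3, -3.1, 23.3]
finger_gap: -0.004
grip_force: 11.7
```

```bash
python3 -m jog '[[0,0,-22,0,0,0],[0,0,-28,0,0,0],[-8,0,-30,0,0,0],[-13,0,-30,0,0,0],[0,0,-22,0,0,0],[0,0,0,0,0,0],[0,0,0,0,0,0],[0,0,0,0,0,0],[0,0,0,0,0,0],[0,0,0,0,0,0]]'
python3 -m jog '[[0,0,10,0,0,0],[4,0,18,0,0,0],[6,0,18,0,0,0],[5,0,18,0,0,0],[4,0,18,0,0,0],[2,0,18,0,0,0],[0,0,16,0,0,0],[0,0,12,0,0,0],[0,0,5,0,0,0],[0,0,0,0,0,0],[0,0,0,0,0,0],[0,0,0,0,0,0]]'
```

```text
clock: 13.98
eef_pos: [515.5, 293.8, 317.1]
orientation: [-180.0, -0.1, 176.1]
wrist_force: [-0.1, 0.1, -0.6]
finger_gap: 0.001
grip_force: 0.0
clock: 15.48
eef_pos: [496.0, 295.5, 189.3]
orientation: [179.8, 0.3, 176.1]
wrist_force: [-4.8, -4.9, 25.8]
finger_gap: 0.0
grip_force: 13.6
```

Stroke three is also at the stop. I'll add a fourth for margin, then retreat well clear.

```bash
python3 -m jog '[[0,0,-22,0,0,0],[0,0,-28,0,0,0],[-8,0,-30,0,0,0],[-13,0,-30,0,0,0],[0,0,-22,0,0,0],[0,0,0,0,0,0],[0,0,0,0,0,0],[0,0,0,0,0,0],[0,0,0,0,0,0],[0,0,0,0,0,0]]'
python3 -m jog '[[0,0,10,0,0,0],[4,0,18,0,0,0],[6,0,18,0,0,0],[5,0,18,0,0,0],[4,0,18,0,0,0],[2,0,18,0,0,0],[0,0,16,0,0,0],[0,0,12,0,0,0],[0,0,5,0,0,0],[0,0,0,0,0,0],[0,0,0,0,0,0],[0,0,0,0,0,0]]'
python3 -m jog '[[0,0,-22,0,0,0],[0,0,-28,0,0,0],[-8,0,-30,0,0,0],[-13,0,-30,0,0,0],[0,0,-30,0,0,0],[0,0,-30,0,0,0],[0,0,-30,0,0,0],[0,0,0,0,0,0],[0,0,0,0,0,0],[0,0,0,0,0,0],[0,0,0,0,0,0],[0,0,0,0,0,0],[0,0,0,0,0,0]]'
python3 - <<'E'
from station import env, vision
import cv2
c=vision.camera("scene"); cv2.imwrite("pics/s5.png",c["frame"][:,:,::-1])
E
```

```text
clock: 16.73
eef_pos: [515.5, 293.8, 316.0]
orientation: [-180.0, -0.1, 176.1]
wrist_force: [-0.3, 0.4, 0.1]
finger_gap: -0.002
grip_force: 0.0
clock: 18.23
eef_pos: [496.3, 295.5, 189.2]
orientation: [179.8, 0.4, 176.1]
wrist_force: [-6.2, -5.3, 30.5]
finger_gap: -0.0
grip_force: 15.7
clock: 19.85
eef_pos: [515.7, 293.8, 383.4]
orientation: [180.0, -0.0, 176.1]
wrist_force: [0.3, -0.6, -0.2]
finger_gap: 0.004
grip_force: 0.0
```

View pics/s5.png

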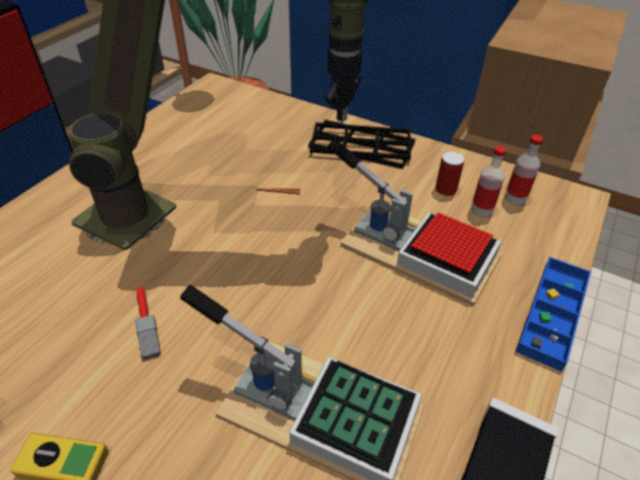

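Both levers are up: the red paddle is at (347, 157) and the green at (205, 303). The gripper is clear at (343, 110), so I'm handing in.

```bash
python3 -c "
from station import env
print(env.sign_off())"
```

```text
the job is handed in; nothing more can be done
None
```

I pumped the red LED panel's lever through four full strokes, with the wrist force jumping at the bottom stop each time; at hand-in (about 20 s) both levers were up, the green one untouched, and the gripper clear, but sign-off returned no verdict.

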